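# Air the drying cabinet past its drooping barrel bolt

## Robot

A 6-joint arm with a two-finger parallel gripper is mounted at the origin on a cart in front of the work surface, level with it; the furniture and walls round the work are solid. World frame = base frame: x ahead of the robot, y to its left, z up, the work surface at z = 0. Lengths are in m, angles in rad, forces in N, time in s.
With the tool pointing down it reaches from about 0.35 to 0.725 m from the base axis. Payload 6 kg.
Tool frame: the origin (TCP) lies at the very end of the fingers, on their centre line; the grasp point (between the pads) lies 19 mm behind it; z points along the fingers, y is the line along which they close (so a half turn about z gives the same grasp; the last joint's range is limited). The gripper opens to 85 mm and grips with 20 to 120 N. Pads are 22 mm wide; open, the fingers measure 114 mm over their backs; the gripper's body (76 mm by 85 mm) begins 54 mm behind the grasp point. The pads swing forward as they close: fully open they stand 13 mm farther back than shut.
Start: joints at [-0.967, 0.04, 0.085, 0, -1.615, -0.334], TCP at [0.16, -0.578, 0.231] pointing down, gripper open.
Joint ranges: [-2.56, 2.56], [-1.29, 2.01], [-1.08, 1.49], [-3.29, 1.98], [-2.81, -0.18], [-2.99, 2.99]. Speed limits (rad/s): [2.57, 2.57, 3.01, 3.14, 3.14, 3.14].

## Interface

Orientations are given as [roll, pitch, yaw] about the fixed x, y, z axes, in that order (R = Rz(yaw) Ry(pitch) Rx(roll)).
In Python, from rig import readout, viewer, job gives the robot as it stands. The module is installed in compiled form; this text tells all that it offers.
- The arm moves only by the tool nudge_tcp, called by a JSON object that holds its "api" and its "payload". Schema: {"type":"object","properties":{"motion":{"type":"array","items":{"type":"number"},"minItems":7,"maxItems":84},"only":{"type":"string"},"quiet":{"type":"boolean"},"lines":{"type":"string"}},"required":["motion"],"additionalProperties":false}. motion is one flat list of numbers that holds 1 to 12 rows one after another, with no inner brackets; each row has 7 numbers: a rotation vector rx, ry, rz in rad, then dx, dy, dz in m, then the finger opening in m; each row shifts and turns the commanded pose from where the row before left it, along the tool's axes as they then stand; what a row does not reach is not made up. A row lasts 1/10 s, in which the tool goes at most 0.05 m and 0.15 rad, less where a joint would pass 70% of its speed; a pose out of reach is approached as far as the arm can. The fingers move at their own pace and stop on an object; the grip force is fixed at half the most. Time passes only in rows, so rows that do not move let the fingers close. The tool returns the time, the measured TCP pose, the force, the opening and the grip force at its end. only (a regular expression) keeps the lines of the reply that match it, lines (a string "A,B") keeps lines A to B, and quiet returns only ok. Input that does not fit is refused with a message, and nothing moves.
- readout.sense(): the state, without advancing time (a new reading comes with each control period).
- viewer.read_camera(name): name is "scene" or "top"; returns a dict with "img" (420x560x3 uint8, red, green, blue), "intrinsics" (3x3 intrinsics, pixels), "xyz" and "rotation" of the camera in the world. Camera axes: x right, y down, z forward; pixel columns grow to the right and rows downward; lengths in m; the calibration is good to about 2 mm. A picture is of the moment at which its call begins. There is no depth.
- job.hand_in(): hands the job in; it is judged then, once.
The state is a dict: "time_s": time; "q": joint angles; "joint_vel": joint speeds; "effort": joint torques, N m; "eef_pos": TCP position; "orientation": TCP orientation; "ft_force": force on the tool from outside, world axes, zero at the start; "ft_torque": the same for the moment, N m; "gripper_width": finger opening in m; "grip_force": force on a finger pad.
Only numpy, scipy, OpenCV 4.12 (cv2) and the standard library are available. Lean on these libraries where they do the work, as an engineer would, in place of code of your own. Each camera call takes 0.05 s, during which the arm holds its last target. There are 200 camera calls.

## Task

Air the small plywood drying cabinet on the worktop: first slide the shutter on its roof all the way to the left to its stop, so that the vent is open and the fumes leave upward. Then draw the barrel bolt of the glazed door toward the hinges: its plate hangs by one screw, so the bolt droops and its notched nose hooks behind the bent-up lip of the keeper; lift the knob a little while you pull, and do not wrench the bolt against the keeper. With the knob still in the fingers, swing the door ajar, about 5 to 10 cm at its free edge, and finish while holding it still there by the knob (a spring would shut it), the bolt still drawn; leave the thinner bottle, the paint jar and the nippers as they are.

Things in the scene. Friction and masses are not known exactly. Their poses are not given: they have to be found in the camera images.
- cabinet: fixed plywood drying cabinet, 300 wide (y) x 150 deep (x) x 205 high; origin at the centre of its underside, x points to its back, y to its left seen from the front. Front face at x = -75 mm, flat roof at z = 205. The glazed door, flush in the front, is 220 wide, z = 21 to 187, hinged at its left edge; freshly painted parts stand inside
- vent_grip (a point): grip point of the roof shutter: middle of an upright wooden bar, 12 mm thick (cabinet y), 44 mm long (cabinet x), 30 mm high; the point lies 12 mm below the bar's top, 19 mm above the flat 84 x 84 mm aluminium shutter plate, 22 mm above the roof. The plate runs between two rails 95 mm apart, along the cabinet's y, which stand 10 mm above the roof
- vent (a joint): shutter's slide in m: 0 = vent shut, grows as the shutter moves to the cabinet's left (+y), 0.070 = against the stop, vent fully open. Friction about 2 N, stays where it is left
- door_hinge (a point): point on the door's upright hinge axis, 122 mm left of the cabinet's middle, 3 mm ahead of its front face, 165 mm above the worktop
- door (a joint): door's hinge in rad: 0 = shut, grows as the free (right) edge swings out toward the robot, clockwise seen from above; 220 mm from hinge to free edge, so 0.33 = about 7 cm at the edge. A spring shuts it, torque 0.28 N m when shut, plus 0.4 N m per rad. With the bolt in the keeper it cannot open
- knob_grip (a point): middle of the bolt's knob, a steel pin 16 mm in diameter and 28 mm long with its axis along x (square to the door), 46 mm ahead of the door face, pinched from above, fingers closing along the door's width. The rod (14 mm) runs 6 to 20 mm ahead of the face. With the bolt home the knob is 22 mm from the door's free edge; drooping, it lies 50 mm below the roof
- bolt_knob: that knob as a part of the bolt (its origin lies at the plate's rear screw, not at the knob: use knob_grip)
- bolt (a joint): bolt's slide in its barrel in m: 0 = home in the keeper, grows as it is drawn toward the hinges (cabinet's left, +y), 0.045 = end stop. Friction about 1.5 N. While it droops, the step of its notch stops at the lip, at about 0.004; the nose is past the lip at 0.021, out of the keeper at 0.024
- barrel (a joint): swing of the loose bolt plate about its rear screw in rad: 0 = drooping by 0.13 rad under its weight (0.25 kg), 0.13 = level, 0.15 = upper stop. The screw is 78 mm from the knob (bolt home) toward the hinges, 165 mm above the worktop. The nose clears the lip at 0.055 and more: raise the knob by 5 to 9 mm (10 mm is level) and keep that height while pulling
- bolt_nose: nose of the bolt: round head of 14 mm diameter, 13 mm long, and in front of it a notch 7 mm deep and 13 mm long in the underside (its origin lies at the plate's rear screw)
- keeper: fixed steel keeper (staple) on the cabinet's right jamb, 14 mm wide, 42 mm high, reaching 27 mm ahead of the front face; origin on the face, 15 mm right of the door's free edge, 165 mm above the worktop; its lower edge is bent up into a lip whose top lies 16 mm below that origin
- thinner: bystander: thinner bottle with dark blue cap, 38 mm diameter, 90 high, standing by the cabinet's right side; origin under its centre. Farther right, round x 0.5, y -0.35, stand the bench's fixed magnifier lamp and brush carousel, some 0.3 m tall: swing the arm round in front of them
- paint_jar: bystander: small paint jar with dark ribbed cap, 30 mm diameter, 39 high, standing ahead and left of the cabinet; origin under its centre
- side_nippers: bystander: sprue nippers with red grips, 144 x 78 x 15 mm, lying on the worktop ahead of the cabinet; origin under the centre

How it is judged:
By the outcome, as a careful person would: the job done as asked, in the order asked, and still so for the second after the job is handed in, while the arm keeps its last pose, push and grip.
It also fails if it takes over 45 s, if anything falls off the work surface, if the arm or the gripper's body presses on something with over 40 N, if the wrist force passes 120 N, or if a joint passes its speed limit or range.

## Working session

There is one attempt and no reset: what is moved stays moved. The work goes in short steps, Python scripts to look and compute and a tool call to move; the robot and the scene stay as the last step left them, time stands still between calls to the robot, and variables do not carry over. Pictures are saved under pics/ and viewed, at most 10 in all, crops included, and the job is handed in when it is done.

```bash
mkdir -p pics
```

Create h.py:
```python
import numpy as np,cv2
from rig import readout,viewer,job
def shot(n,f):
    c=viewer.read_camera(n); cv2.imwrite('pics/'+f,c['img'][:,:,::-1]); np.savez(f'pics/{f}.npz',K=c['intrinsics'],t=c['xyz'],R=c['rotation'],img=c['img']); return c
def ray(f,u,v):
    c=np.load(f'pics/{f}.npz'); d=c['R']@np.linalg.inv(c['K'])@[u,v,1.]; return c['t'],d/np.linalg.norm(d)
def plane(f,u,v,z):
    t,d=ray(f,u,v); return t+d*(z-t[2])/d[2]
def two(f,a,g,b):
    t,d=ray(f,*a); s,e=ray(g,*b); k=np.linalg.lstsq(np.c_[d,-e],s-t,rcond=None)[0]
    p,q=t+d*k[0],s+e*k[1]; return (p+q)/2,np.linalg.norm(p-q)
```

Run:
```python
from h import *
for n in('scene','top'):
    c=shot(n,n+'0.png'); print(n,c['xyz'],np.round(c['rotation'],3).tolist(),c['intrinsics'].tolist())
s=readout.sense(); print(s)
```

```text
scene [-0.18446126  0.44089251  0.92250553] [-2.289, 0.002, -2.061] [[526.9100994674969, 0.0, 284.8722971499664], [0.0, 526.9100994674969, 212.80602072278947], [0.0, 0.0, 1.0]]
top [0.46061836 0.01705065 1.20757717] [-3.031, 0.01, -1.573] [[433.61486907206427, 0.0, 284.9713465173057], [0.0, 433.61486907206427, 204.2821615359664], [0.0, 0.0, 1.0]]
{'time_s': 0.1, 'q': array([-9.67324201e-01,  4.07284406e-02,  8.38616847e-02, -4.23097505e-04,
       -1.61549127e+00, -3.33724226e-01]), 'joint_vel': array([ 0.00040906, -0.00195691,  0.00089763,  0.00258121,  0.00049733,
       -0.00169198]), 'effort': array([-4.45724727e-03, -3.69342256e+01,  3.48287201e+01,  6.95173189e+00,
       -4.50245585e-03, -3.04319173e-06]), 'eef_pos': array([ 0.15989478, -0.57797929,  0.23036206]), 'orientation': array([ 3.13997865e+00, -1.12173031e-04, -2.87182609e+00]), 'ft_force': array([ 0.41789861, -0.07316779, -0.15784048]), 'ft_torque': array([-0.03917659,  0.00926807, -0.02171604]), 'grip_force': 0.0, 'gripper_width': 0.08505137899718948}
```

View pics/scene0.png

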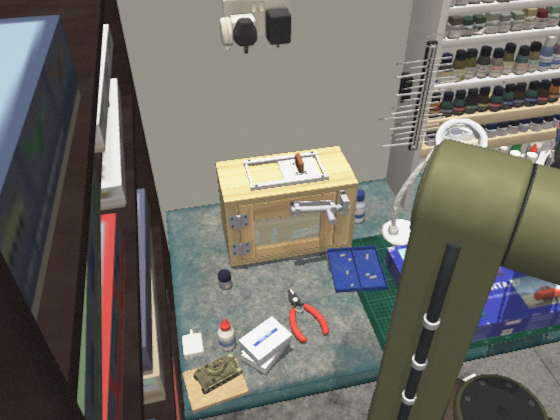

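View pics/top0.png

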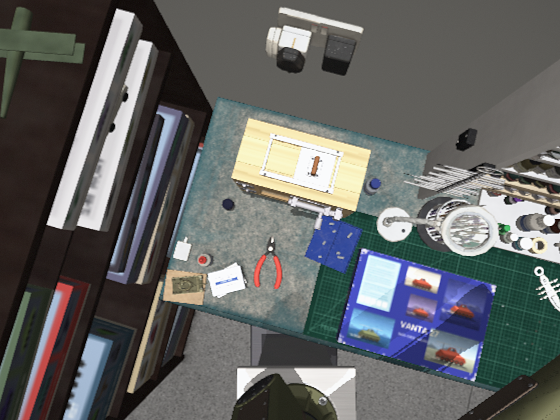

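The scene view shows the cabinet, with the shutter bar near (300,162), the bolt knob near (338,212), the thinner at (360,205), the jar at (224,279) and the nippers at (307,318). In the top view the bar is near (316,165). Next I'll zoom in on both and fix the rotation conversion, since the calibration gives the rotation as rpy.

```bash
sed -i "s/R=c\['rotation'\]/R=Rotation.from_euler('xyz',c['rotation']).as_matrix()/; 1a from scipy.spatial.transform import Rotation" h.py
```

Run:
```python
from h import *
a=shot('scene','s1.png')['img'];b=shot('top','t1.png')['img']
A=cv2.resize(a[140:270,205:375],None,fx=4.6,fy=4.6,interpolation=cv2.INTER_CUBIC)
B=cv2.resize(b[110:235,225:390],None,fx=4.8,fy=4.8,interpolation=cv2.INTER_CUBIC)
for i,x in(('cs1',A),('ct1',B)): cv2.imwrite(f'pics/{i}.png',x[:,:,::-1])
```

```text
(no output)
```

View pics/cs1.png

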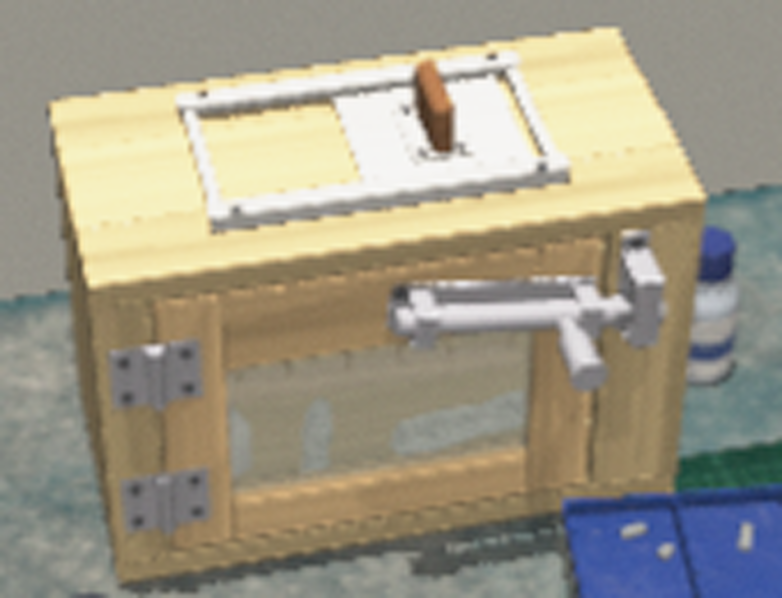

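View pics/ct1.png

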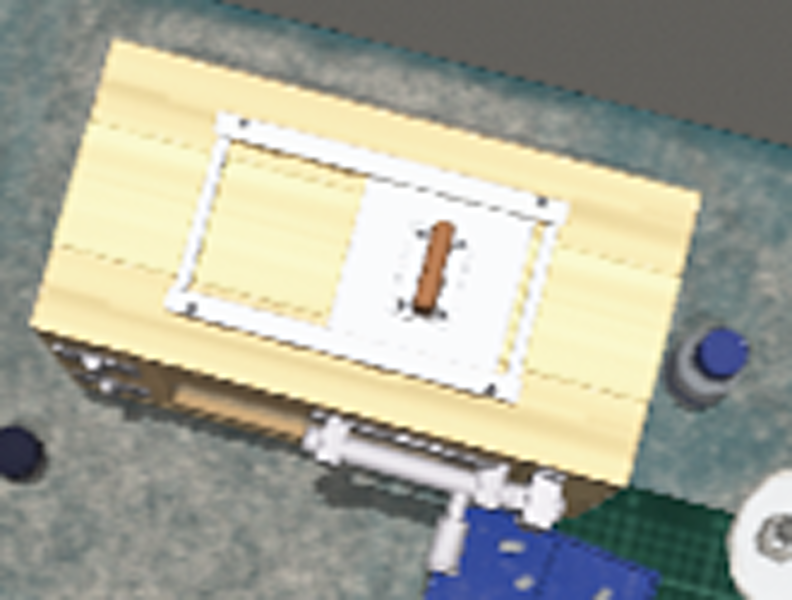

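The crops show the roof corners in the scene view at crop pixels (52,102), (618,30), (705,200) and (92,288), and in the top view at (115,40), (700,192), (630,488) and (33,325). The knob's tip is at (588,375) in the scene crop and (443,568) in the top crop.

Add to h.py:
```python
S=lambda u,v:((u+.5)/4.6-.5+205,(v+.5)/4.6-.5+140)
T=lambda u,v:((u+.5)/4.8-.5+225,(v+.5)/4.8-.5+110)
```

Run:
```python
from h import *
P=[]
for n,a,b in [('BL',(52,102),(115,40)),('BR',(618,30),(700,192)),('FR',(705,200),(630,488)),('FL',(92,288),(33,325)),
 ('knobroot',(572,328),(457,500)),('knobtip',(586,374),(443,562)),('bartopfront',(445,100),(426,310)),('bartopback',(427,64),(443,224)),('barbasefront',(440,150),(424,316)),
 ('platerear',(404,310),(322,430)),('keepertop',(643,250),(548,490))]:
    p,e=two('s1.png',S(*a),'t1.png',T(*b)); P.append(p); print(n,p.round(4),round(e,4))
P=np.array(P)
c=P[:4].mean(0); xd=(P[0]+P[1]-P[2]-P[3])[:2]; yd=(P[0]+P[3]-P[1]-P[2])[:2]
print(c,np.linalg.norm(xd)/2,np.linalg.norm(yd)/2,'yaw x',np.arctan2(xd[1],xd[0]),'yaw y',np.arctan2(-yd[0],yd[1]))
y=np.arctan2(-yd[0],yd[1]);R=np.array([[np.cos(y),-np.sin(y)],[np.sin(y),np.cos(y)]])
print('cab frame',np.c_[(P[:,:2]-c[:2])@R,P[:,2]].round(4).tolist())
for p in [(-.098,-.066+0,.155),(-.0,0,0)]: print(R@p[:2]+c[:2])
```

```text
BL [0.7781 0.1122 0.2044] 0.0025
BR [ 0.7001 -0.1767  0.202 ] 0.0038
FR [ 0.5554 -0.1372  0.2021] 0.0014
FL [0.6353 0.1515 0.2024] 0.0025
knobroot [ 0.5523 -0.0593  0.1548] 0.0047
knobtip [ 0.5219 -0.0506  0.1525] 0.0011
bartopfront [ 0.6353 -0.037   0.2447] 0.001
bartopback [ 0.6769 -0.0478  0.2369] 0.0036
barbasefront [ 0.6385 -0.0373  0.2127] 0.0021
platerear [0.588  0.0111 0.1676] 0.0001
keepertop [ 0.5552 -0.1009  0.1852] 0.002
[ 0.66723762 -0.0125344   0.2027426 ] 0.14902984475387976 0.2994168409798461 yaw x -0.267555554255445 yaw y -0.2669371503027874
cab frame [[0.074, 0.1496, 0.2044], [0.075, -0.1497, 0.202], [-0.075, -0.1498, 0.2021], [-0.074, 0.1498, 0.2024], [-0.0986, -0.0754, 0.1548], [-0.1301, -0.075, 0.1525], [-0.0243, -0.032, 0.2447], [0.0186, -0.0315, 0.2369], [-0.0212, -0.0315, 0.2127], [-0.0827, 0.0019, 0.1676], [-0.0848, -0.1148, 0.1852]]
[ 0.55529909 -0.05034662]
[ 0.66723762 -0.0125344 ]
```

Both views agree. The cabinet centre is at (0.667, -0.0125) with yaw -0.267, the bar is at cabinet (-0.002, -0.032), and the knob is at cabinet (-0.121, -0.0755, 0.155). I'll turn the tool to be square with the cabinet (yaw 2.874, so tool x = -cabinet x and tool y = +cabinet y), then swing round in front of the lamp.

Add to h.py:
```python
C=np.array([.6672,-.0125,0]);RC=Rotation.from_euler('z',-.267).as_matrix()
def cab(p): return RC.T@(np.asarray(p)-C)
def st(goal=None):
    s=readout.sense(); p=s['eef_pos'];R=Rotation.from_euler('xyz',s['orientation'])
    print('t',round(s['time_s'],2),'cab',cab(p).round(4),'rpy',s['orientation'].round(3),'F cab',(RC.T@s['ft_force']).round(1),'w',round(s['gripper_width'],4),'gf',round(s['grip_force'],1))
    if goal is not None: print('tool delta',R.inv().apply(C+RC@np.array(goal)-p).round(4),'yaw err',round(Rotation.from_euler('xyz',[np.pi,0,2.8746]).__mul__(R.inv()).as_rotvec()[2],4))
```

```text
(no output)
```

{"api": "nudge_tcp", "payload": {"motion": [0,0,0.134,0,0,-0.03,0.04,0,0,0.134,0,0,-0.03,0.04,0,0,0.134,0,0,-0.03,0.04,0,0,0.134,0,0,-0.03,0.04,0,0,0,-0.009,0.044,0,0.04,0,0,0,-0.009,0.044,0,0.04,0,0,0,-0.009,0.044,0,0.04,0,0,0,-0.009,0.044,0,0.04,0,0,0,-0.009,0.044,0,0.04,0,0,0,-0.009,0.044,0,0.04,0,0,0,-0.009,0.044,0,0.04]}}

```text
time_s: 1.3
eef_pos: [0.302, -0.2961, 0.3513]
orientation: [3.141, 0.0, 2.875]
ft_force: [1.1, -0.6, -0.5]
gripper_width: 0.04
grip_force: 0.0
```

{"api": "nudge_tcp", "payload": {"motion": [0,0,0,-0.005,0.046,0,0.04,0,0,0,-0.005,0.046,0,0.04,0,0,0,-0.005,0.046,0,0.04,0,0,0,-0.005,0.046,0,0.04,0,0,0,-0.005,0.046,0,0.04,0,0,0,-0.005,0.046,0,0.04,0,0,0,-0.005,0.046,0,0.04,0,0,0,0,0,0,0.04]}}

```text
time_s: 2.1
eef_pos: [0.421, 0.008, 0.3494]
orientation: [-3.141, -0.003, 2.881]
ft_force: [0.5, 0.2, -0.3]
gripper_width: 0.0403
grip_force: 0.0
```

```bash
python3 -c "
from h import *
st([-.002,-.032,.29])"
```

```text
t 2.1 cab [-0.2429 -0.0452  0.3494] rpy [-3.141e+00 -3.000e-03  2.881e+00] F cab [ 0.5  0.3 -0.3] w 0.0403 gf 0.0
tool delta [-0.2412  0.0117  0.0586] yaw err -0.0065
```

{"api": "nudge_tcp", "payload": {"motion": [0,0,0,-0.04,0.002,0.01,0.04,0,0,0,-0.04,0.002,0.01,0.04,0,0,0,-0.04,0.002,0.01,0.04,0,0,0,-0.04,0.002,0.01,0.04,0,0,0,-0.04,0.002,0.01,0.04,0,0,0,-0.04,0.002,0.01,0.04,0,0,0,0,0,0,0.04,0,0,0,0,0,0,0.04]}}

```text
time_s: 2.9
eef_pos: [0.6553, -0.0485, 0.2886]
orientation: [-3.139, -0.004, 2.874]
ft_force: [-0.0, -0.6, 0.6]
gripper_width: 0.0399
grip_force: 0.0
```

```bash
python3 -c "
from h import *
st([-.002,-.032,.214])
a=shot('scene','s2.png')['img'];b=shot('top','t2.png')['img']
A=cv2.resize(a[100:240,215:365],None,fx=2.6,fy=2.6);B=cv2.resize(b[100:240,225:375],None,fx=2.6,fy=2.6)
cv2.imwrite('pics/c2.png',np.hstack([A,B])[:,:,::-1])"
```

```text
t 2.9 cab [-0.002  -0.0379  0.2886] rpy [-3.139 -0.004  2.874] F cab [ 0.2 -0.6  0.6] w 0.0399 gf 0.0
tool delta [-0.0003  0.006   0.0746] yaw err 0.0003
```

View pics/c2.png

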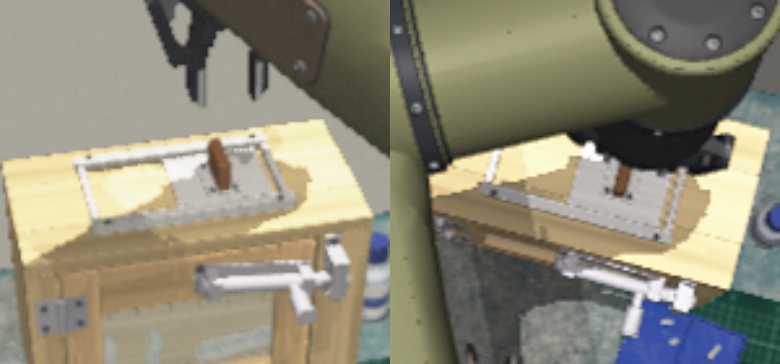

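The open fingers (scene crop, x 195 to 260, y 70 to 100) straddle the bar above the shutter, with the bar below at (220,165). I'll descend and grip.

{"api": "nudge_tcp", "payload": {"motion": [0,0,0,0,0.006,0.03,0.04,0,0,0,0,0,0.03,0.04,0,0,0,0,0,0.013,0.04,0,0,0,0,0,0,0.03,0,0,0,0,0,0,0.0,0,0,0,0,0,0,0.0,0,0,0,0,0,0,0.0,0,0,0,0,0,0,0.0]}}

```text
time_s: 3.8
eef_pos: [0.6568, -0.0423, 0.2214]
orientation: [3.141, 0.003, 2.875]
ft_force: [-4.5, 1.5, 6.2]
gripper_width: 0.0107
grip_force: 62.5
```

```bash
python3 -c "
from h import *
st([-.002,.038,.214])"
```

```text
t 3.8 cab [-0.0021 -0.0315  0.2214] rpy [3.141e+00 3.000e-03 2.875e+00] F cab [-4.8  0.2  6.2] w 0.0107 gf 62.5
tool delta [-0.0001  0.0695  0.0074] yaw err -0.0007
```

Gripped. Now I'll slide left to the stop, slowly near the end.

{"api": "nudge_tcp", "payload": {"motion": [0,0,0,0,0.015,0,0,0,0,0,0,0.015,0,0,0,0,0,0,0.015,0,0,0,0,0,0,0.01,0,0,0,0,0,0,0.006,0,0,0,0,0,0,0.004,0,0,0,0,0,0,0.004,0,0,0,0,0,0,0.002,0,0,0,0,0,0,0,0,0]}}

```text
time_s: 4.7
eef_pos: [0.6746, 0.0223, 0.2214]
orientation: [-3.136, 0.002, 2.872]
ft_force: [-6.0, -11.5, 5.4]
gripper_width: 0.0104
grip_force: 62.4
```

```bash
python3 -c "
from h import *
st([-.002,.038,.214])"
```

```text
t 4.7 cab [-0.002   0.0355  0.2214] rpy [-3.136e+00  2.000e-03  2.872e+00] F cab [ -2.7 -12.7   5.4] w 0.0104 gf 62.4
tool delta [-0.      0.0025  0.0074] yaw err 0.0022
```

{"api": "nudge_tcp", "payload": {"motion": [0,0,0,0,0.002,0,0,0,0,0,0,0.002,0,0,0,0,0,0,0,0,0,0,0,0,0,0,0,0]}}

```text
time_s: 5.1
eef_pos: [0.6746, 0.0225, 0.2214]
orientation: [-3.131, 0.0, 2.869]
ft_force: [-8.1, -21.3, 4.4]
gripper_width: 0.0104
grip_force: 62.4
```

```bash
python3 -c "
from h import *
st([-.002,.038,.214])"
```

```text
t 5.1 cab [-0.0021  0.0357  0.2214] rpy [-3.131  0.     2.869] F cab [ -2.2 -22.6   4.4] w 0.0104 gf 62.4
tool delta [-0.      0.0024  0.0074] yaw err 0.0051
```

Force rose with no motion, so the shutter is at the stop. I'll relax the push, release, lift, and check with a camera.

{"api": "nudge_tcp", "payload": {"motion": [0,0,0,0,-0.003,0,0,0,0,0,0,-0.003,0,0,0,0,0,0,0,0,0.04,0,0,0,0,0,0,0.04,0,0,0,0,0,0,0.04,0,0,0,0,0,-0.03,0.04,0,0,0,0,0,-0.03,0.04,0,0,0,0.04,-0.02,-0.02,0.04,0,0,0,0.04,-0.02,0,0.04,0,0,0,0.04,-0.02,0,0.04,0,0,0,0,-0.02,0,0.04,0,0,0,0,0,0,0.04]}}

```text
time_s: 6.3
eef_pos: [0.5369, -0.022, 0.2998]
orientation: [3.14, 0.003, 2.875]
ft_force: [-0.7, -0.2, 0.4]
gripper_width: 0.0397
grip_force: 0.0
```

```bash
python3 -c "
from h import *
st([-.121,-.0755,.27])
a=shot('scene','s3.png')['img'];b=shot('top','t3.png')['img']
A=cv2.resize(a[140:270,205:355],None,fx=2.6,fy=2.6,interpolation=2);B=cv2.resize(b[110:240,225:375],None,fx=2.6,fy=2.6,interpolation=2)
cv2.imwrite('pics/c3.png',np.hstack([A,B])[:,:,::-1])"
```

```text
t 6.3 cab [-0.1232 -0.0436  0.2998] rpy [3.140e+00 3.000e-03 2.875e+00] F cab [-0.7 -0.4  0.4] w 0.0397 gf 0.0
tool delta [-0.0021 -0.032   0.0298] yaw err -0.0005
```

View pics/c3.png

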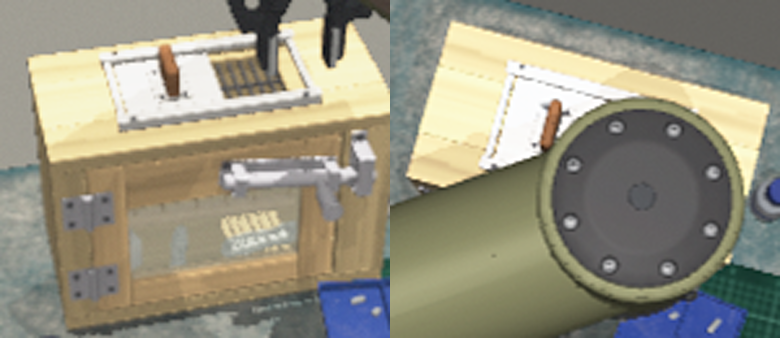

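The vent grating is exposed and the bar is at scene crop (170,70), against the left end of the frame. The knob is still home at (328,200). I'll check the shutter's travel by pixel and go down on the knob.

```bash
python3 -c "
from h import *
print(cab(plane('s1.png',*S(445,100),.239)),cab(plane('s3.png',205+175/2.6,140+75/2.6,.239)))"
```

```text
[-0.01638573 -0.03365641  0.239     ] [-0.02932121  0.03489362  0.239     ]
```

{"api": "nudge_tcp", "payload": {"motion": [0,0,0,0,-0.016,0.02,0.045,0,0,0,-0.001,-0.016,0.03,0.045,0,0,0,0,0,0.03,0.045,0,0,0,0,0,0.03,0.045,0,0,0,0,0,0,0.045,0,0,0,0,0,0,0.045]}}

```text
time_s: 7.0
eef_pos: [0.5309, -0.052, 0.1886]
orientation: [-3.14, -0.001, 2.876]
ft_force: [0.6, -0.5, 0.6]
gripper_width: 0.045
grip_force: 0.0
```

```bash
python3 -c "
from h import *
st([-.122,-.0755,.138])
a=shot('scene','s4.png')['img']
cv2.imwrite('pics/c4.png',cv2.resize(a[150:260,280:390],None,fx=5,fy=5,interpolation=2)[:,:,::-1])"
```

```text
t 7.0 cab [-0.1211 -0.0741  0.1886] rpy [-3.140e+00 -1.000e-03  2.876e+00] F cab [ 0.7 -0.3  0.6] w 0.045 gf 0.0
tool delta [ 0.0009 -0.0014  0.0506] yaw err -0.0013
```

View pics/c4.png

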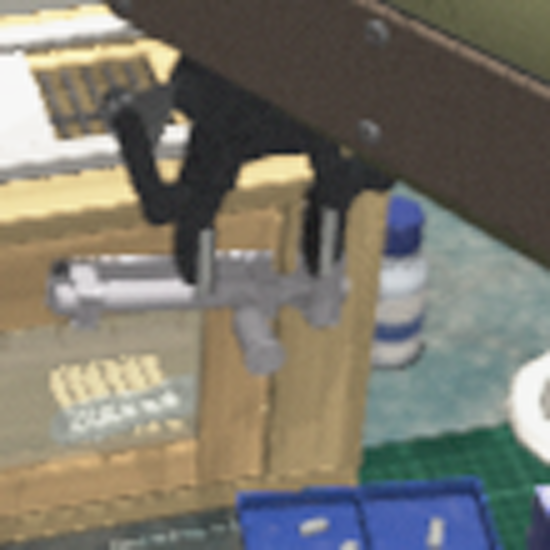

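The shutter travelled about 69 mm, as expected. The fingers at crop x 195 and 325 straddle the knob at (260,345), so I'll descend and pinch.

{"api": "nudge_tcp", "payload": {"motion": [0,0,0,0.001,-0.0015,0.02,0.045,0,0,0,0,0,0.02,0.045,0,0,0,0,0,0.01,0.045,0,0,0,0,0,0,0.045,0,0,0,0,0,0,0.02,0,0,0,0,0,0,0.0,0,0,0,0,0,0,0,0,0,0,0,0,0,0,0,0,0,0,0,0,0]}}

```text
time_s: 7.95
eef_pos: [0.5298, -0.0534, 0.1399]
orientation: [3.141, 0.003, 2.876]
ft_force: [0.4, 0.4, 5.9]
gripper_width: 0.0141
grip_force: 58.8
```

```bash
python3 -c "
from h import *
st([-.122,-.0755,.138])"
```

```text
t 7.95 cab [-0.1217 -0.0757  0.1399] rpy [3.141e+00 3.000e-03 2.876e+00] F cab [0.3 0.4 5.9] w 0.0141 gf 58.8
tool delta [0.0003 0.0002 0.0019] yaw err -0.0009
```

{"api": "nudge_tcp", "payload": {"motion": [0,0,0,0,0,-0.004,0,0,0,0,0,0,-0.004,0,0,0,0,0,0,0,0,0,0,0,0,0,0,0,0,0,0,0,0,0,0]}}

```text
time_s: 8.45
eef_pos: [0.5284, -0.0533, 0.1448]
orientation: [-3.141, -0.003, 2.875]
ft_force: [3.2, 0.1, -9.9]
gripper_width: 0.0137
grip_force: 58.4
```

```bash
python3 -c "
from h import *
st()
c=viewer.read_camera('scene'); print(c['img'].shape); shot('scene','s5.png')"
```

```text
t 8.45 cab [-0.1231 -0.076   0.1448] rpy [-3.141e+00 -3.000e-03  2.875e+00] F cab [ 3.   0.9 -9.9] w 0.0137 gf 58.4
(420, 560, 3)
```

{"api": "nudge_tcp", "payload": {"motion": [0,0,0,0,0,-0.003,0,0,0,0,0,0,0,0,0,0,0,0,0,0,0], "quiet": true}}

```text
ok
```

```bash
python3 -c "
from h import *
st()
shot('scene','s6.png')
L=[np.load(f'pics/{f}.png.npz')['img'][185:240,300:350] for f in('s4','s5','s6')]
cv2.imwrite('pics/c6.png',np.hstack([cv2.resize(x,None,fx=5.2,fy=5.2,interpolation=2) for x in L])[:,:,::-1])"
```

```text
t 8.85 cab [-0.1224 -0.0761  0.15  ] rpy [-3.142e+00  1.000e-03  2.875e+00] F cab [ 0.8 -1.5 -5.6] w 0.014 gf 58.6
```

View pics/c6.png

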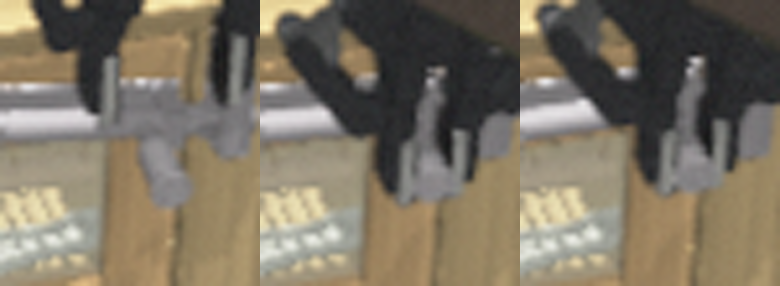

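The knob's lower edge went from crop row 206 to 200 to 192, which is about 8 mm of lift and inside the 5–9 mm window. I'll pull gently, watching the force.

{"api": "nudge_tcp", "payload": {"motion": [0,0,0,0,0.003,0,0,0,0,0,0,0.003,0,0,0,0,0,0,0.003,0,0,0,0,0,0,0,0,0], "quiet": true}}

```text
ok
```

```bash
python3 -c "
from h import *
st()"
```

```text
t 9.3 cab [-0.1224 -0.0662  0.1494] rpy [3.141 0.    2.876] F cab [ 1.   0.2 -5.2] w 0.0139 gf 58.7
```

The bolt moved 10 mm with no resistance, so the notch is clear. I'll keep drawing.

{"api": "nudge_tcp", "payload": {"motion": [0,0,0,0,0.005,0,0,0,0,0,0,0.005,0,0,0,0,0,0,0.005,0,0,0,0,0,0,0.005,0,0,0,0,0,0,0.004,0,0,0,0,0,0,0.004,0,0,0,0,0,0,0,0,0,0,0,0,0,0,0,0], "quiet": true}}

```text
ok
```

```bash
python3 -c "
from h import *
st()"
```

```text
t 10.1 cab [-0.1223 -0.0381  0.1494] rpy [3.140e+00 1.000e-03 2.876e+00] F cab [ 2.   2.6 -4.6] w 0.0143 gf 58.9
```

The bolt is drawn about 38 mm. Next I'll swing the door about 0.33 rad on the arc round the hinge, with the tool turning along.

{"api": "nudge_tcp", "payload": {"motion": [0,0,0.033,0.0053,0.0015,0,0,0,0,0.033,0.0053,0.0015,0,0,0,0,0.033,0.0053,0.0015,0,0,0,0,0,0,0,0,0]}}

```text
time_s: 10.5
eef_pos: [0.5249, -0.0082, 0.1494]
orientation: [3.14, 0.001, 2.776]
ft_force: [3.2, -0.0, -4.7]
gripper_width: 0.0139
grip_force: 58.8
```

```bash
python3 -c "
from h import *
st()"
```

```text
t 10.5 cab [-0.1384 -0.0334  0.1494] rpy [3.140e+00 1.000e-03 2.776e+00] F cab [ 3.1  0.8 -4.7] w 0.0139 gf 58.8
```

{"api": "nudge_tcp", "payload": {"motion": [0,0,0.033,0.0053,0.0015,0,0,0,0,0.033,0.0053,0.0015,0,0,0,0,0.033,0.0053,0.0015,0,0,0,0,0.033,0.0053,0.0015,0,0,0,0,0.033,0.0053,0.0015,0,0,0,0,0.033,0.0053,0.0015,0,0,0,0,0.033,0.0053,0.0015,0,0,0,0,0,0,0,0,0,0,0,0,0,0,0,0,0,0,0,0,0,0,0]}}

```text
time_s: 11.5
eef_pos: [0.4968, 0.0171, 0.1494]
orientation: [3.141, 0.0, 2.546]
ft_force: [2.6, -0.3, -3.6]
gripper_width: 0.0138
grip_force: 58.8
```

```bash
python3 -c "
from h import *
st()
p=cab(readout.sense()['eef_pos'])[:2]-[-.078,.122]; print(np.linalg.norm(p),np.hypot(.0443,.16), 'theta',np.arctan2(.160,-.0443+0)-0, np.arctan2(-p[0],-p[1])-np.arctan2(.0443,.160))
a=shot('scene','s7.png')['img'];b=shot('top','t7.png')['img']
A=cv2.resize(a[130:280,205:360],None,fx=2.5,fy=2.5,interpolation=2);B=cv2.resize(b[110:260,225:380],None,fx=2.5,fy=2.5,interpolation=2)
cv2.imwrite('pics/c7.png',np.hstack([A,B])[:,:,::-1])"
```

```text
t 11.5 cab [-0.1722 -0.0164  0.1494] rpy [3.141 0.    2.546] F cab [ 2.6  0.4 -3.6] w 0.0138 gf 58.8
0.16740634375576127 0.16601954704190708 theta 1.8409048732832616 0.3275023400301144
```

View pics/c7.png

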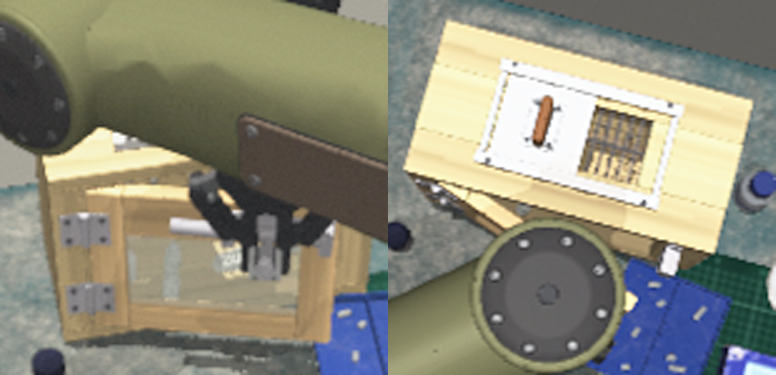

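The door stands open about 0.33 rad (7 cm), with the drawn bolt's knob in the fingers at scene crop (265,250). The shutter is against the left end of its frame at top crop (540,120), with the vent open. Handing in.

```bash
python3 -c "
from rig import job
print(job.hand_in())"
```

```text
the job is handed in; nothing more can be done
None
```

The job is handed in: the shutter was slid left to its stop with the vent open, the bolt drawn about 38 mm, and the door held still by the knob at about 0.33 rad (roughly 7 cm at the free edge); the arm was never brought near the thinner bottle, jar or nippers, though I did not re-measure where they stand.

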